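# Bleed the nozzle tester, pink plunger then brass

## Task

The nozzle tester must be let down before the nozzles are changed. Press the pink ceramic plunger head all the way down to its stop, keep it there for about a second and let it come back up; then do the same with the brass plunger head. Do not press the black head, do not knock the glass vial, and finish with all the heads up and your hand clear.

Things in the scene. Friction and masses are not known exactly. Their poses are not given: they have to be found in the camera images.
- pink_head (a point): Centre of the top face (about 107 mm up) of the pink ceramic plunger head, a flat round button 44 mm across, 12 mm thick, on a sprung stem over a valve bolted to the bench (70 mm square foot, 48 mm round body, stub pipe). It slides straight down 18 mm to a hard stop on a 32 mm collar; the spring takes about 2 N at the start, 5.5 N at the stop, and lifts it again. The point moves with the head.
- brass_head (a point): Centre of the top face of the brass plunger head; the valve, sizes, height, 18 mm stroke and spring are the same as for the pink one. Not to be confused with the loose brass strainer on the bench, a stubby flanged thimble also 42 mm across but only 42 mm tall and with no valve under it.
- black_head (a point): Centre of the top face of the black plunger head of a third valve of the same make and size; it stays unpressed.
- vial_center (a point): Centre, half-way up, of a loose glass pressure vial standing upright on the bench: 36 mm across at its two steel end caps, 90 mm tall; its z axis is its long axis. Fragile, leave it standing where it is.

How it is judged:
By the outcome, as a careful person would: the job done as asked, in the order asked, and still so for the second after the job is handed in, with the robot touching nothing.
It also fails if it takes over 40 s, if anything falls off the work surface, if the arm or the gripper's body presses on something with over 40 N, if the wrist force passes 120 N, or if a joint passes its speed limit or range.

## Robot

A 6-joint arm with a two-finger parallel gripper is mounted at the origin on the work surface. World frame = base frame: x ahead of the robot, y to its left, z up, the work surface at z = 0. Lengths are in mm, angles in rad, forces in N, time in s.
With the tool pointing down it reaches from about 350 to 775 mm from the base axis. Payload 7.3 kg.
Tool frame: the origin (TCP) lies at the very end of the fingers, on their centre line; the grasp point (between the pads) lies 19 mm behind it; x points along the fingers, z is the direction in which the jaws open and shut, and the axes are right-handed (so a half turn about x gives the same grasp; the last joint's range is limited). The gripper opens to 92 mm and grips with 3 to 60 N. Pads are 19 mm wide; open, the fingers measure 130 mm over their backs; the gripper's body (75 mm by 190 mm) begins 47 mm behind the grasp point.
Start: joints at [-1.271, 0.342, 1.524, -0, 1.275, -0.146], TCP at [226.393, -473.699, 226.741] pointing down, gripper open.
Joint ranges: [-2.53, 2.53], [-0.77, 2.02], [0.04, 2.7], [-1, 4.14], [0.28, 2.66], [-3.11, 3.11]. Speed limits (rad/s): [2.57, 2.57, 3.14, 3.14, 3.14, 3.14].

## Interface

Orientations are given as [roll, pitch, yaw] about the fixed x, y, z axes, in that order (R = Rz(yaw) Ry(pitch) Rx(roll)).
In Python, from plant import * gives the robot as it stands.
- The arm moves only by the tool carry_out, never from a script. Its argument "rows" is a list of rows, each a list of 4 numbers: the shift along the world's x, y, z in mm, then the turn about the world's z in degrees. In form: [[x, y, z, twist], ...]. A call has 1 to 20 rows; each row is the pose to reach, as a shift and turn from the pose measured when the call began; what a row does not reach only later rows make up. A row lasts 1/12 s, in which the tool goes at most 41.7 mm and 7.16 degrees, less where a joint would pass 70% of its speed; a pose out of reach is approached as far as the arm can. A call with a gripper value outside its range is refused whole. "hand" is the finger opening in mm, from 0 to 91.8, set as the call begins (left out, the last holds). The fingers move at their own pace and stop on an object; the grip force is fixed at half the most. Time passes only in rows, so rows that repeat a pose let the fingers close. It gives the time, the measured TCP pose, the force and the opening at its end, in the units of the state.
- get_obs(): the state, without advancing time (a new reading comes with each control period).
- capture(name): name is "scene" or "top" or "wrist"; returns the picture (420x560x3 uint8, red, green, blue); there is no depth.
- camera_info(name): a dict with "camera_matrix" (3x3 intrinsics, pixels), "pose" (4x4, takes a point from camera to world coordinates); the wrist camera has in their place "mount" (4x4, takes a point from camera to tool coordinates, whose origin is the TCP and whose axes are the tool frame's). Camera axes: x right, y down, z forward; pixel columns grow to the right and rows downward; lengths in mm; the calibration is good to about 2 mm. A picture is of the moment at which its call begins: read the wrist's pose just before it. camera_info takes no time and is no camera call.
- close_job(): hands the job in, once; it reports no verdict.
The state is a dict: "time": time; "joint_positions": joint angles; "dq": joint speeds; "tau": joint torques, N m; "tool_pos": TCP position; "tcp_rot": TCP orientation; "contact_force": force on the tool from outside, world axes, zero at the start; "moment": the same for the moment, N m; "grip_width": finger opening in mm.
Only numpy, scipy, OpenCV 4.12 (cv2) and the standard library are available. Lean on these libraries where they do the work, as an engineer would, in place of code of your own. Each camera call takes 0.05 s, during which the arm holds its last target. There are 200 camera calls.

## Working session

There is one attempt and no reset: what is moved stays moved. The work goes in short steps, Python scripts to look and compute and a tool call to move; the robot and the scene stay as the last step left them, time stands still between calls to the robot, and variables do not carry over. Pictures are saved under pics/ and viewed, about 8 in all and at most 12, crops included, and the job is handed in when it is done.

Besides the shell and the picture viewer there is one more tool, called after "Call:" as a command line: name --pt "numbers of a row" for each row, then --argument value for the rest. carry_out: Moves the arm, as the interface text tells. Its arguments: {"type":"object","properties":{"rows":{"type":"array"},"hand":{"type":"number"}},"required":["rows"]}

```bash
mkdir -p pics && python3 - <<'E'
from plant import *
import cv2
for n in("scene","top"):
    cv2.imwrite(f"pics/{n}1.png",capture(n)[:,:,::-1])
    c=camera_info(n);print(n,c)
o=get_obs();print(o["time"],o["tool_pos"],o["tcp_rot"],o["contact_force"],o["grip_width"])
E
```

```text
scene {'camera_matrix': array([[541.5768035 ,   0.        , 284.39284968],
       [  0.        , 541.5768035 , 209.72749936],
       [  0.        ,   0.        ,   1.        ]]), 'pose': array([[ 2.47600120e-01,  6.05169204e-01, -7.56613782e-01,
         1.32670843e+03],
       [ 9.68744475e-01, -1.66816126e-01,  1.83593359e-01,
        -1.47374346e+02],
       [-1.51103329e-02, -7.78423159e-01, -6.27558016e-01,
         7.37423870e+02],
       [ 0.00000000e+00,  0.00000000e+00,  0.00000000e+00,
         1.00000000e+00]])}
top {'camera_matrix': array([[407.80203348,   0.        , 270.95543548],
       [  0.        , 407.80203348, 209.34092405],
       [  0.        ,   0.        ,   1.        ]]), 'pose': array([[ 1.86345230e-03, -9.90030272e-01,  1.40842424e-01,
         4.52247438e+02],
       [-9.99955978e-01, -5.49590035e-04,  9.36691845e-03,
         1.87068651e+01],
       [-9.19612723e-03, -1.40853678e-01, -9.89987713e-01,
         9.64895537e+02],
       [ 0.00000000e+00,  0.00000000e+00,  0.00000000e+00,
         1.00000000e+00]])}
0.1 [ 226.27754428 -473.3358338   226.12164868] [3.01535341 1.56940482 1.89038985] [-0.57690119 -0.53224456  0.17668983] 91.72709649235125
```

View pics/top1.png

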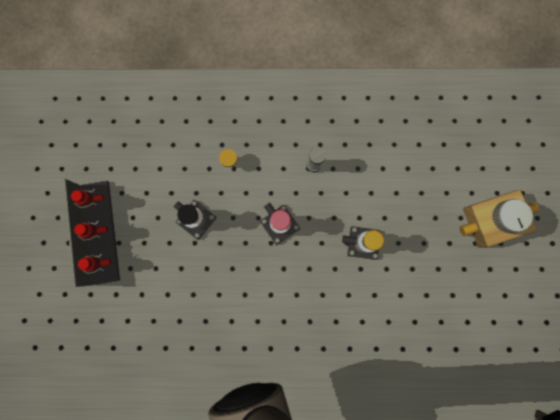

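View pics/scene1.png

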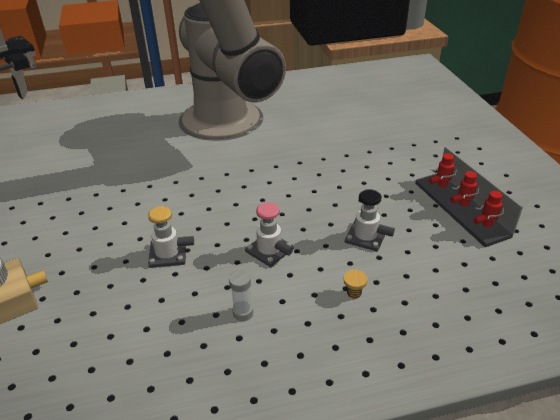

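The top view shows the pink head at (280,221), the brass head on its valve at (373,240), black at (189,214), the loose strainer at (228,157) and the vial near (316,160). The scene view agrees: pink (267,211), brass (160,215), black (370,198).

```bash
cat > h.py <<'E'
import numpy as np,cv2
from plant import *
def blob(im,seed,tol=28,r=16):
    # centroid of pixels chromatically close to seed colour, near the seed
    u,v=seed;h=cv2.cvtColor(im,cv2.COLOR_RGB2LAB).astype(int)
    c=np.median(h[v-1:v+2,u-1:u+2].reshape(-1,3),0)
    m=(np.abs(h-c)[:,:,1:].max(2)<14)&(np.abs(h-c)[:,:,0]<tol*2)
    w=np.zeros_like(m);w[v-r:v+r+1,u-r:u+r+1]=1
    n,l,s,ce=cv2.connectedComponentsWithStats((m&w).astype(np.uint8))
    k=l[v,u];return ce[k],s[k]
def ray(n,p,P=None):
    c=camera_info(n);P=c["pose"] if P is None else P
    d=P[:3,:3]@np.linalg.solve(c["camera_matrix"],[p[0],p[1],1]);return P[:3,3],d
def atz(n,p,z,P=None):
    o,d=ray(n,p,P);return o+d*(z-o[2])/d[2]
def tri(rs):
    A=np.zeros((3,3));b=np.zeros(3)
    for o,d in rs:
        d=d/np.linalg.norm(d);M=np.eye(3)-np.outer(d,d);A+=M;b+=M@o
    return np.linalg.solve(A,b)
E
python3 - <<'E'
from h import *
np.set_printoptions(precision=1,suppress=True)
S=cv2.imread("pics/scene1.png")[:,:,::-1].copy();T=cv2.imread("pics/top1.png")[:,:,::-1].copy()
for k,t,s in(("pink",(280,220),(267,211)),("brass",(373,240),(160,214)),("black",(187,213),(370,198))):
    a,sa=blob(T,t);b,sb=blob(S,s)
    print(k,a,sa[2:],b,sb[2:],"tri",tri([ray("top",a),ray("scene",b)]),"z105",atz("top",a,105),atz("scene",b,103))
print("vial",atz("top",(316,157),90),atz("scene",(241,282),90),atz("scene",(241,310),0))
E
```

```text
pink [280.1 219.5] [ 21  20 325] [267.8 210. ] [ 22  16 278] tri [553.2   7.8 102.2] z105 [552.8   7.4 105. ] [554.3   8.1 103. ]
brass [373.5 239.8] [ 20  19 294] [159.7 213.4] [ 23  15 270] tri [ 510.1 -188.8  102.8] z105 [ 509.9 -188.8  105. ] [ 510.6 -188.3  103. ]
black [189.3 214.5] [ 30  29 541] [369.5 198.3] [ 23  19 322] tri [565.  204.3  97.7] z105 [563.5 200.7 105. ] [571.2 203.5 103. ]
vial [693.4 -72.1  90. ] [709.9 -73.2  90. ] [690.8 -75.5   0. ]
```

Call:
carry_out --hand 0 --pt "18 27 0 0" --pt "36 54 0 0" --pt "55 80 0 0" --pt "73 107 0 0" --pt "91 134 0 0" --pt "109 160 0 0" --pt "127 187 0 0" --pt "145 214 0 0" --pt "164 240 0 0" --pt "182 267 0 0" --pt "200 294 0 0" --pt "218 321 0 0" --pt "236 348 -5 0" --pt "254 374 -15 0" --pt "272 401 -25 0" --pt "290 428 -35 0" --pt "309 455 -50 0" --pt "327 481 -65 0" --pt "327 481 -80 0" --pt "327 481 -80 0"

```text
time: 1.77
tool_pos: [551.7, 9.4, 142.5]
tcp_rot: [-2.306, 1.563, 2.855]
contact_force: [-1.8, 0.2, 0.3]
grip_width: 0.8
```

```bash
python3 - <<'E'
from h import *
from scipy.spatial.transform import Rotation as R
np.set_printoptions(precision=2,suppress=True)
o=get_obs();W=capture("wrist");cv2.imwrite("pics/wrist1.png",W[:,:,::-1])
c=camera_info("wrist");T=np.eye(4);T[:3,:3]=R.from_euler("xyz",o["tcp_rot"]).as_matrix();T[:3,3]=o["tool_pos"]
print(o["time"],o["tool_pos"],o["contact_force"],o["grip_width"],T[:3,:3]);P=T@c["mount"]
K=c["camera_matrix"]
for n,p in(("pink",(553,8,107)),("tcp",o["tool_pos"])):
    q=np.linalg.inv(P)@np.r_[p,1];q=K@q[:3];print(n,q[:2]/q[2])
np.save("P.npy",P)
E
```

```text
1.7667 [551.7    9.43 142.55] [-1.8   0.22  0.25] 0.7547831569123354 [[-0.01  0.9   0.43]
 [ 0.    0.43 -0.9 ]
 [-1.   -0.01 -0.  ]]
pink [286.21 234.99]
tcp [283.11 261.04]
```

View pics/wrist1.png

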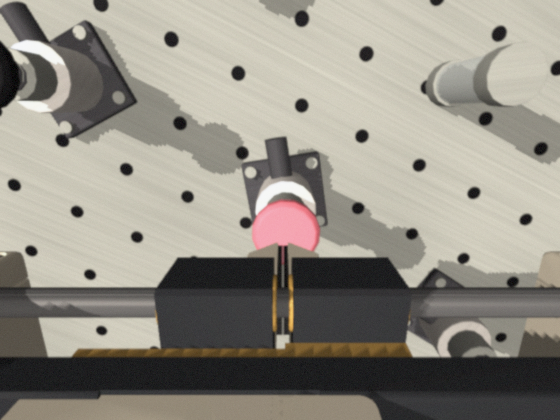

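Wrist view: the pink head is centred at about (286,233), against (286,235) predicted, and the closed fingers are just over it. The vial (upper right) and the black valve (left) are well away. Pressing now.

Call:
carry_out --pt "1 -1 -12 0" --pt "1 -1 -24 0" --pt "1 -1 -32 0" --pt "1 -1 -36 0" --pt "1 -1 -40 0" --pt "1 -1 -44 0" --pt "1 -1 -47 0" --pt "1 -1 -50 0" --pt "1 -1 -52 0" --pt "1 -1 -52 0"

```text
time: 2.65
tool_pos: [553.3, 7.0, 92.3]
tcp_rot: [-2.251, 1.566, 2.909]
contact_force: [-1.6, -2.7, 5.0]
grip_width: 0.2
```

Call:
carry_out --pt "0 0 -2 0" --pt "0 0 -3 0" --pt "0 0 -4 0" --pt "0 0 -4 0"

```text
time: 2.98
tool_pos: [553.4, 7.0, 89.2]
tcp_rot: [-2.257, 1.567, 2.902]
contact_force: [-4.1, -1.2, 8.9]
grip_width: 0.4
```

Call:
carry_out --pt "0 0 -2 0" --pt "0 0 -2 0" --pt "0 0 -2 0" --pt "0 0 -2 0" --pt "0 0 -2 0" --pt "0 0 -2 0"

```text
time: 3.48
tool_pos: [553.4, 7.0, 89.1]
tcp_rot: [-2.237, 1.568, 2.923]
contact_force: [-7.6, -2.2, 16.9]
grip_width: 0.4
```

```bash
python3 - <<'E'
from h import *
o=get_obs();print(o["time"],o["tool_pos"],o["contact_force"])
cv2.imwrite("pics/scene2.png",cv2.resize(capture("scene")[130:330,100:420,::-1],None,fx=2,fy=2))
E
```

```text
3.4833 [553.41632934   7.01320723  89.10386335] [-7.63496611 -2.21764821 16.88313049]
```

View pics/scene2.png

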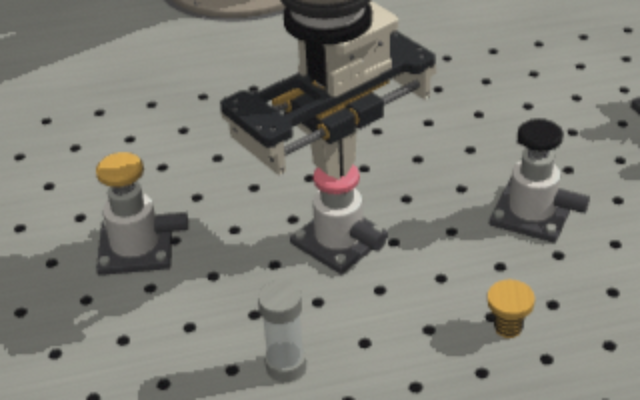

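Picture: pink head down on its collar, with the others up and the vial standing. The position stays at 89.1 while the force grows from 9 to 17 N, so this is the hard stop. Holding a little longer, then straight up.

Call:
carry_out --pt "0 0 -2 0" --pt "0 0 -2 0" --pt "0 0 -2 0" --pt "0 0 -2 0" --pt "0 0 -2 0" --pt "0 0 -2 0" --pt "0 0 3 0" --pt "0 0 8 0" --pt "0 0 13 0" --pt "0 0 18 0" --pt "0 0 25 0" --pt "0 0 40 0" --pt "0 0 60 0" --pt "0 0 60 0"

```text
time: 4.7
tool_pos: [555.5, 7.2, 152.5]
tcp_rot: [1.271, 1.567, 0.148]
contact_force: [-0.2, 0.3, -0.1]
grip_width: 0.3
```

Call:
carry_out --pt "-6 -24 0 0" --pt "-12 -50 0 0" --pt "-18 -78 0 0" --pt "-25 -106 0 0" --pt "-31 -134 0 0" --pt "-37 -160 0 0" --pt "-42 -182 0 0" --pt "-45 -196 0 0" --pt "-45 -196 -8 0" --pt "-45 -196 -8 0" --pt "-45 -196 -8 0"

```text
time: 5.62
tool_pos: [510.2, -187.8, 143.5]
tcp_rot: [1.96, 1.568, 0.837]
contact_force: [-0.2, -0.2, 0.6]
grip_width: 0.6
```

```bash
python3 - <<'E'
from h import *
from scipy.spatial.transform import Rotation as R
np.set_printoptions(precision=2,suppress=True)
o=get_obs();W=capture("wrist");S=capture("scene")
cv2.imwrite("pics/both3.png",np.hstack([cv2.resize(W,(400,300)),cv2.resize(S[130:330,110:377],(400,300))])[:,:,::-1])
c=camera_info("wrist");T=np.eye(4);T[:3,:3]=R.from_euler("xyz",o["tcp_rot"]).as_matrix();T[:3,3]=o["tool_pos"]
print(o["time"],o["tool_pos"],o["contact_force"]);P=T@c["mount"]
q=np.linalg.inv(P)@np.array([510,-189,107,1]);q=c["camera_matrix"]@q[:3];print(q[:2]/q[2],q[:2]/q[2]*400/560)
E
```

```text
5.6167 [ 510.21 -187.79  143.52] [-0.21 -0.19  0.61]
[284.62 236.7 ] [203.3  169.07]
```

View pics/both3.png

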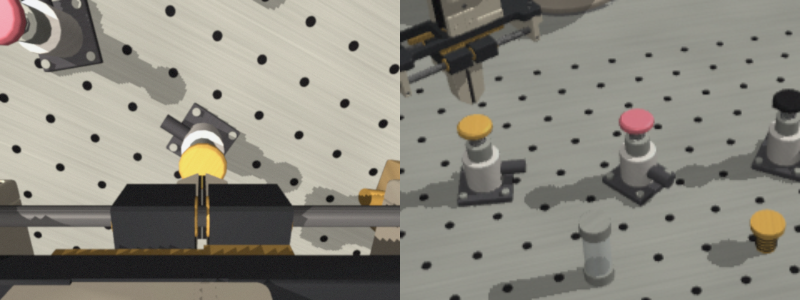

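Left (wrist): the brass head is at (203,162), against (203,169) predicted, so aim is good to a few mm. Right (scene): pink is back up and the vial is standing. Pressing brass.

Call:
carry_out --pt "0 -1 -12 0" --pt "0 -1 -24 0" --pt "0 -1 -32 0" --pt "0 -1 -37 0" --pt "0 -1 -41 0" --pt "0 -1 -45 0" --pt "0 -1 -48 0" --pt "0 -1 -51 0" --pt "0 -1 -54 0" --pt "0 -1 -55 0" --pt "0 -1 -55 0"

```text
time: 6.63
tool_pos: [511.0, -188.5, 89.4]
tcp_rot: [1.452, 1.567, 0.33]
contact_force: [-0.4, 3.8, 4.8]
grip_width: 0.3
```

Call:
carry_out --pt "0 0 -2 0" --pt "0 0 -3 0" --pt "0 0 -3 0" --pt "0 0 -3 0" --pt "0 0 -3 0" --pt "0 0 -3 0"

```text
time: 7.13
tool_pos: [511.2, -188.6, 89.0]
tcp_rot: [1.183, 1.566, 0.062]
contact_force: [-6.8, 5.6, 22.9]
grip_width: 0.5
```

Call:
carry_out --pt "0 0 -2 0" --pt "0 0 -2 0" --pt "0 0 -2 0" --pt "0 0 -2 0" --pt "0 0 -2 0" --pt "0 0 -2 0"

```text
time: 7.63
tool_pos: [511.2, -188.6, 89.1]
tcp_rot: [1.072, 1.565, -0.05]
contact_force: [-6.2, 4.0, 20.0]
grip_width: 0.8
```

At the stop: z stays at 89.0–89.1 with about 20 N. Held from about 6.7 s, so release after a short extra hold and back off.

Call:
carry_out --pt "0 0 -2 0" --pt "0 0 -2 0" --pt "0 0 3 0" --pt "0 0 8 0" --pt "0 0 13 0" --pt "0 0 18 0" --pt "0 0 25 0" --pt "0 0 40 0" --pt "0 0 65 0" --pt "0 0 95 0" --pt "-10 -20 120 0" --pt "-25 -50 120 0" --pt "-45 -80 120 0" --pt "-60 -110 120 0" --pt "-60 -110 120 0" --pt "-60 -110 120 0"

```text
time: 8.97
tool_pos: [450.3, -300.2, 209.0]
tcp_rot: [1.023, 1.565, -0.102]
contact_force: [0.9, -0.5, -1.1]
grip_width: 0.4
```

```bash
python3 - <<'E'
from h import *
np.set_printoptions(precision=1,suppress=True)
o=get_obs();S=capture("scene");T=capture("top");print(o["time"],o["tool_pos"],o["contact_force"])
cv2.imwrite("pics/both4.png",np.hstack([cv2.resize(T[100:340,60:460],(400,240)),cv2.resize(S[130:370,20:420],(400,240))])[:,:,::-1])
for k,t,s in(("pink",(280,220),(267,211)),("brass",(373,240),(160,214)),("black",(187,213),(370,198))):
    print(k,blob(T,t)[0],blob(S,s)[0])
E
```

```text
8.9667 [ 450.3 -300.2  209. ] [ 0.9 -0.5 -1.1]
pink [280.  219.5] [267.8 210. ]
brass [373.4 239.8] [159.7 213.4]
black [189.3 214.5] [369.5 198.3]
```

View pics/both4.png

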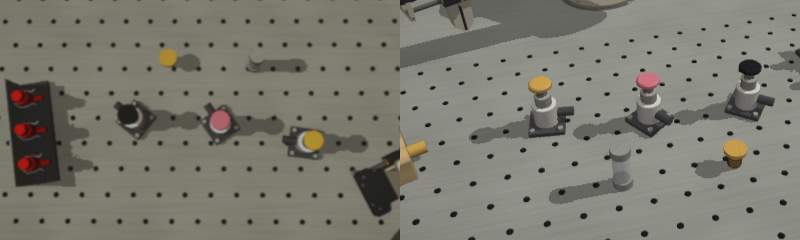

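All heads are up at their starting pixels (within 0.1 px), the vial is standing, and the hand is clear.

```bash
python3 -c "
from plant import *
print(close_job())"
```

```text
the job is handed in; nothing more can be done
None
```

I pressed the pink head, then the brass head, down to the stop with closed fingers, held each for about a second and let it rise. I handed the job in at about 9 s.

- **Stops reached:** on both heads the fingertips stayed at about 89 mm while the force kept rising, to 17 N on pink and 23 N on brass. That matches the 18 mm stroke from 107 mm.
- **Final state:** in the last pictures all three heads are back at their starting pixels (within 0.1 px). The vial is standing and looks unmoved by eye; I did not re-measure it. The hand is clear at 209 mm height, with about 1 N or less on any axis of the force reading.
- **Black head:** I never went near it.
- **Disagreements:** no check failed. The first estimates of the head heights came out at 98–103 mm instead of 107 mm, with black the lowest. The wrist view put the brass head about 10 px from where I predicted, a few millimetres, which didn't matter for the press.

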